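# Roll down the cover strip on the post whose hinge is fitted

## Task

Two short aluminium posts lie in the jig, each with a cover strip of four snap-in pieces standing proud of its channel. Take the red-handled hand roller from its blue stand and roll it firmly along the strip of the post that already has its hinge riveted on, until all four pieces sit fully home; leave the strip of the post without a hinge standing up, as it is. Press only with the roller, never with the gripper on the jig, then hang the roller upright in its stand again, disturbing nothing else.

Things in the scene. Friction and masses are not known exactly. Their poses are not given: they have to be found in the camera images.
- jig: Fixed plywood board, 320 x 310 x 18 mm, carrying both posts; origin on the table, board x -120 to +200 mm, y +-155 mm. x runs along the posts, away from the robot; z up. Each post, x +-110 mm: a 40 mm channel with the strip on it and, on its +y side, a flat flange with its top 22 mm above the table. Strips at y = +55 (left) and -95 mm (right). Nothing rises above 60 mm. A wrench lies on the far part.
- left_strip (a point): Centre of the left strip's top when fully home, 50 mm above the table; axes as the jig. Four black rigid pieces, each 40 x 40 x 5 mm, centres at x = -63, -21, +21, +63 mm from here. Orange flanks show under a proud piece. Each slides straight down against a drag of about 5 N, stays where left, and when home its cap rests on the channel rims.
- right_strip (a point): The same for the right post's strip.
- left1 (a joint): Left strip, piece 1 of 4 (counted along the jig's +x): its height above fully home, m. 0 = home, 0.008 = the upper stop; starts between 0.005 and 0.007.
- left2 (a joint): Left strip, piece 2 of 4 (counted along the jig's +x): its height above fully home, m. 0 = home, 0.008 = the upper stop; starts between 0.005 and 0.007.
- left3 (a joint): Left strip, piece 3 of 4 (counted along the jig's +x): its height above fully home, m. 0 = home, 0.008 = the upper stop; starts between 0.005 and 0.007.
- left4 (a joint): Left strip, piece 4 of 4 (counted along the jig's +x): its height above fully home, m. 0 = home, 0.008 = the upper stop; starts between 0.005 and 0.007.
- right1 (a joint): Right strip, piece 1 of 4 (counted along the jig's +x): its height above fully home, m. 0 = home, 0.008 = the upper stop; starts between 0.005 and 0.007.
- right2 (a joint): Right strip, piece 2 of 4 (counted along the jig's +x): its height above fully home, m. 0 = home, 0.008 = the upper stop; starts between 0.005 and 0.007.
- right3 (a joint): Right strip, piece 3 of 4 (counted along the jig's +x): its height above fully home, m. 0 = home, 0.008 = the upper stop; starts between 0.005 and 0.007.
- right4 (a joint): Right strip, piece 4 of 4 (counted along the jig's +x): its height above fully home, m. 0 = home, 0.008 = the upper stop; starts between 0.005 and 0.007.
- hinge_mid (a point): Middle of the fitted hinge: dark steel, 70 x 60 mm, riveted flat on the flange of one of the two posts, 60 mm to the +y side of that post's strip and midway along it. Its top is 34 mm above the table.
- bare_mid (a point): Middle of the four empty black hinge holes on the flange of the other post, 60 mm to the +y side of that post's strip.
- roller_grip (a point): Centre of the roller's red upright handle, 25 (x) x 46 (y) x 62 mm high. z up, x the rolling direction, y along the axle. Roller about 0.4 kg. Its free-turning rubber wheel is 50 mm in diameter, 46 mm wide, its lowest point 105 mm below here. A steel crossbar, 116 mm in y and 36 mm in x, 31 to 39 mm below here, rests on the stand's rims.
- roller_wheel (a joint): Turn of the roller's wheel on its axle, rad; 0 at the start, either sign as it rolls.
- stand: Blue open-topped box, fixed, 86 (x) x 90 (y) x 75 mm high, walls 5 mm; origin at its centre on the table, z up. The roller hangs in it, axle along the stand's y: wheel inside, crossbar on the rims at y = +-42 mm, handle centre 114 mm above the table, with 10 mm free on each side of the fork and 13 mm before and behind the wheel.
- cleaner_mid (a point): Blue cleaner bottle, 64 mm in diameter and 190 mm tall, standing; this is its centre.
- rivet_jar_mid (a point): Glass jar, 72 mm in diameter, 100 mm tall, standing; its centre.
- wrench_mid (a point): Wrench, 150 mm long, lying across the far part of the jig board; its grip.
- roller: The whole roller; origin at the lowest point of the wheel, axes as roller_grip.
Not all that is in view belongs to the job. Leave any pink or turquoise look-alike of the roller alone.

How it is judged:
By the outcome, as a careful person would: the job done as asked, in the order asked, and still so for the second after the job is handed in, with the robot touching nothing.
It also fails if it takes over 56 s, if anything falls off the work surface, if the arm or the gripper's body presses on something with over 40 N, if the wrist force passes 120 N, or if a joint passes its speed limit or range.

## Robot

A 7-joint arm with a two-finger parallel gripper is mounted at the origin on the work surface. World frame = base frame: x ahead of the robot, y to its left, z up, the work surface at z = 0. Lengths are in m, angles in rad, forces in N, time in s.
With the tool pointing down it reaches from about 0.425 to 1.025 m from the base axis. Payload 9.4 kg.
Tool frame: the origin (TCP) lies between the finger pads; the fingertips stand 17 mm ahead of it and the grasp point (between the pads) lies 2 mm behind it (env.tip_extent is the distance from the TCP to the fingertips, in m); z points along the fingers, y is the line along which they close (so a half turn about z gives the same grasp; the last joint's range is limited). The gripper opens to 93 mm and grips with 3 to 60 N. Pads are 15 mm wide; open, the fingers measure 128 mm over their backs; the gripper's body (75 mm by 188 mm) begins 65 mm behind the grasp point.
Start: joints at [1.272, 0.599, -0.003, 1.599, 0.002, 0.943, -0.08], TCP at [0.159, -0.707, 0.199] pointing down, gripper open.
Joint ranges: [-2.57, 2.57], [-0.35, 1.97], [-1.29, 1.29], [0.11, 2.56], [-1.05, 4.19], [0.11, 1.86], [-2.63, 2.63]. Speed limits (rad/s): [2.22, 2.22, 3.01, 3.01, 3.14, 3.14, 3.14].

## Interface

Orientations are given as a 3x3 rotation matrix whose columns are the frame's x, y, z axes.
In Python, from cell import env gives the robot as it stands. The module is installed in compiled form; this text tells all that it offers.
- The arm moves only by the tool servo_tool, never from a script. Its argument "steps" is a list that holds one entry, the list of rows, each a list of 7 numbers: the shift along the tool's x, y, z in m, then the turn, a rotation vector about the tool's x, y, z in rad, then the closure in counts, from 0 (fully open) to 255 (shut). A call has 1 to 20 rows; each row shifts and turns the commanded pose from where the row before left it, along the tool's axes as they then stand; what a row does not reach is not made up. A row lasts 1/8 s, in which the tool goes at most 62.5 mm and 10.7 degrees, less where a joint would pass 70% of its speed; a pose out of reach is approached as far as the arm can. A call is refused whole if a number of a shift passes 0.0625 or a number of a turn 0.188, either way. A call with a gripper value outside its range is refused whole. The fingers move at their own pace and stop on an object; "force" is the grip in N (left out, the last holds). Time passes only in rows, so rows that do not move let the fingers close. It gives the time, the measured TCP pose, the force, the opening and the grip force at its end, in the units of the state.
- env.state(): the state, without advancing time (a new reading comes with each control period).
- env.snapshot(name): name is "scene" or "top" or "wrist"; returns a dict with "pixels" (400x640x3 uint8, red, green, blue), "intrinsics" (3x3 intrinsics, pixels), "R" (3x3) and "t" (3): a world point X has camera coordinates R X + t; the wrist camera has in their place "T_tool_cam" (4x4, takes a point from camera to tool coordinates, whose origin is the TCP and whose axes are the flange's). Camera axes: x right, y down, z forward; pixel columns grow to the right and rows downward; lengths in m; the calibration is good to about 2 mm. A picture is of the moment at which its call begins: read the wrist's pose just before it. There is no depth.
- env.close_job(): hands the job in; it is judged then, once.
The state is a dict: "t": time; "joint_positions": joint angles; "qd": joint speeds; "joint_efforts": joint torques, N m; "tcp_pos": TCP position; "tcp_rot": TCP orientation; "contact_force": force on the tool from outside, world axes, zero at the start; "torque": the same for the moment, N m; "finger_gap": finger opening in m; "grip_force": force on a finger pad.
Only numpy, scipy, OpenCV 4.12 (cv2) and the standard library are available. Lean on these libraries where they do the work, as an engineer would, in place of code of your own. Each camera call takes 0.05 s, during which the arm holds its last target. There are 200 camera calls.

## Working session

There is one attempt and no reset: what is moved stays moved. The work goes in short steps, Python scripts to look and compute and a tool call to move; the robot and the scene stay as the last step left them, time stands still between calls to the robot, and variables do not carry over. Pictures are saved under pics/ and viewed, at most 10 in all, crops included, and the job is handed in when it is done.

Besides the shell and the picture viewer there is one more tool, called after "Request:" as name([rows], argument=value, ...), one row to a line, values as JSON. servo_tool: Moves the arm, as the interface text tells. Its arguments: {"type":"object","properties":{"steps":{"type":"array","items":{"type":"array","items":{"type":"array","items":{"type":"number"}}}},"force":{"type":"number"}},"required":["steps"]}

```bash
mkdir -p pics; cat > h.py <<'E'
import numpy as np, cv2
from cell import env
def snap(n,f=None):
    s=env.state(); d=env.snapshot(n); d['s']=s
    if f: cv2.imwrite('pics/'+f, cv2.cvtColor(d['pixels'],cv2.COLOR_RGB2BGR))
    if n=='wrist':
        T=np.array(d['T_tool_cam']); R=np.array(s['tcp_rot']); 
        d['C']=R@T[:3,3]+np.array(s['tcp_pos']); d['Rwc']=R@T[:3,:3]
    else:
        d['Rwc']=np.array(d['R']).T; d['C']=-d['Rwc']@np.array(d['t'])
    return d
def ray(d,uv,z):
    v=d['Rwc']@np.linalg.inv(np.array(d['intrinsics']))@np.array([uv[0],uv[1],1.])
    return d['C']+v*(z-d['C'][2])/v[2]
def proj(d,X):
    p=np.array(d['intrinsics'])@d['Rwc'].T@(np.array(X)-d['C']); return p[:2]/p[2]
E
python3 - <<'E'
from h import *
a=snap('scene','s1.png');b=snap('top','t1.png')
print(a['C'],b['C'],env.tip_extent); s=env.state(); print(s['t'],np.round(s['tcp_rot'],3))
E
```

```text
[ 1.71601461 -0.1157926   1.00145659] [ 0.38195992 -0.05505088  0.99480119] 0.017
0.1 [[ 0.975  0.22  -0.   ]
 [ 0.22  -0.975  0.001]
 [-0.    -0.001 -1.   ]]
```

View pics/s1.png

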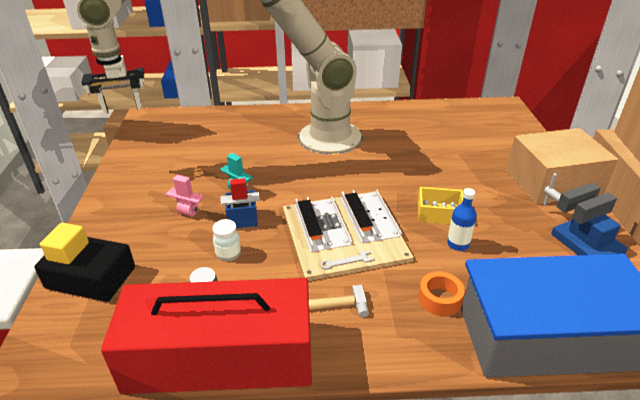

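View pics/t1.png

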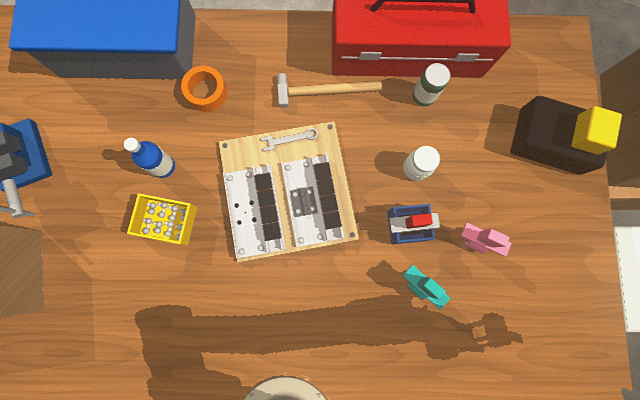

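Top view: red roller in its blue stand at (415,222), with a pink look-alike at (487,240) and a turquoise one at (427,287). The dark hinge is at (303,200), beside the right strip at (326,195). The left post at (245,210) shows only empty holes. I'll confirm in one enlarged crop and measure.

```bash
python3 - <<'E'
from h import *
d=snap('top'); im=cv2.cvtColor(d['pixels'],cv2.COLOR_RGB2BGR)
cv2.imwrite('pics/c1.png',cv2.resize(im[115:270,215:455],None,fx=3.3,fy=3.3,interpolation=cv2.INTER_CUBIC))
hsv=cv2.cvtColor(im,cv2.COLOR_BGR2HSV); m=np.zeros(im.shape[:2],np.uint8)
def comp(mask,box,name,z,amin=30):
    x0,y0,x1,y1=box; mm=np.zeros_like(mask); mm[y0:y1,x0:x1]=mask[y0:y1,x0:x1]
    cs,_=cv2.findContours(mm,cv2.RETR_EXTERNAL,cv2.CHAIN_APPROX_NONE)
    for c in cs:
        if cv2.contourArea(c)<amin: continue
        r=cv2.minAreaRect(c); P=cv2.boxPoints(r)
        W=np.array([ray(d,p,z)[:2] for p in P]); 
        print(name,np.round(r[0],1),'c',W.mean(0).round(4),'sides',np.linalg.norm(W[1]-W[0]).round(3),np.linalg.norm(W[2]-W[1]).round(3),'e1',np.degrees(np.arctan2(*(W[1]-W[0])[::-1])).round(1))
H,S,V=[hsv[...,i].astype(int) for i in range(3)]
comp(((V<60)).astype(np.uint8),(220,120,360,260),'dark',.056)
comp((((H<8)|(H>172))&(S>150)&(V>90)).astype(np.uint8),(380,195,450,245),'red',.145)
comp(((H>100)&(H<130)&(S>110)&(V>40)).astype(np.uint8),(380,195,450,250),'stand',.075)
comp(((H>10)&(H<30)&(S<150)&(V>150)).astype(np.uint8),(210,115,365,265),'board',.018,300)
print(d['intrinsics'])
E
```

```text
red [418.5 220.4] c [ 0.4851 -0.2971] sides 0.057 0.027 e1 -82.3
stand [415.1 236. ] c [ 0.456  -0.3075] sides 0.088 0.024 e1 -83.0
board [296.4 194.9] c [ 0.5683 -0.0215] sides 0.369 0.364 e1 -79.7
[[387.27543747   0.         316.84238524]
 [  0.         387.27543747 201.66196788]
 [  0.           0.           1.        ]]
```

View pics/c1.png

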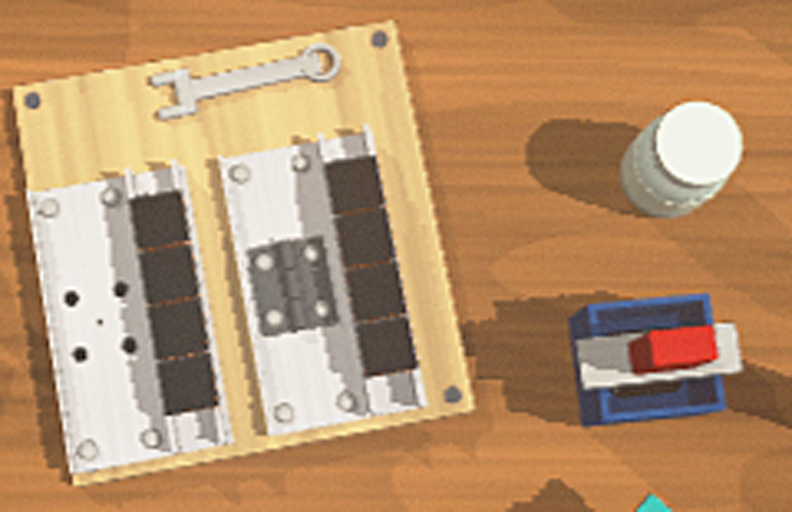

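The crop confirms it: the steel hinge sits beside the right strip and the left post has four bare holes, so the right strip is the target. The roller is the red-handled one in the blue stand. I'll move above it.

Request:
servo_tool([
  [[0.0407,-0.0323,-0.008,0,0,0,0],[0.0407,-0.0323,-0.008,0,0,0,0],[0.0407,-0.0323,-0.008,0,0,0,0],[0.0407,-0.0323,-0.008,0,0,0,0],[0.0407,-0.0323,-0.008,0,0,0,0],[0.0407,-0.0323,-0.008,0,0,0,0],[0.0407,-0.0323,-0.008,0,0,0,0],[0.0407,-0.0323,-0.008,0,0,0,0],[0.0407,-0.0323,-0.008,0,0,0,0],[0.0407,-0.0323,-0.008,0,0,0,0],[0,0,0,0,0,-0.186,0],[0,0,0,0,0,-0.186,0],[0,0,0,0,0,-0.186,0],[0,0,0,0,0,-0.186,0],[0,0,0,0,0,-0.186,0],[0,0,0,0,0,-0.186,0],[0,0,0,0,0,-0.186,0],[0,0,0,0,0,-0.186,0],[0,0,0,0,0,0,0]],
])

```text
t: 2.52
tcp_pos: [0.4852, -0.3027, 0.2787]
tcp_rot: [[-0.137, 0.991, -0.0], [0.991, 0.137, 0.0], [0.0, -0.0, -1.0]]
contact_force: [-0.6, 0.1, 0.2]
finger_gap: 0.0932
grip_force: 0.0
```

```bash
python3 - <<'E'
from h import *
d=snap('wrist','w1.png'); s=d['s']; print(s['t'],np.round(s['tcp_pos'],4),np.round(s['tcp_rot'],3),d['C'],np.round(s['joint_positions'],2))
t=snap('top')
# hand pixels from crop c1 -> full
f=lambda p:(p[0]/3.3+215,p[1]/3.3+115)
S=[ray(t,f(p),.056)[:2] for p in [(325,160),(378,154),(417,369),(363,377)]]
print('rstrip',np.round(S,4),np.mean(S,0).round(4), [np.linalg.norm(S[i]-S[(i+1)%4]).round(4) for i in range(4)])
B=[ray(t,f(p),.018)[:2] for p in [(13,88),(396,21),(473,408),(72,485)]]
print('board',np.round(B,4),np.mean(B,0).round(4), [np.linalg.norm(B[i]-B[(i+1)%4]).round(4) for i in range(4)])
for a,b in [(S[3],S[0]),(S[2],S[1]),(B[3],B[0]),(B[2],B[1])]: print(np.degrees(np.arctan2(*(b-a)[::-1])))
E
```

```text
2.525 [ 0.4852 -0.3027  0.2787] [[-0.137  0.991 -0.   ]
 [ 0.991  0.137  0.   ]
 [ 0.    -0.    -1.   ]] [ 0.47576002 -0.23828749  0.46450767] [ 0.77  0.36 -0.42  1.84  0.17  0.98  0.41]
rstrip [[ 0.6363 -0.0635]
 [ 0.6415 -0.1037]
 [ 0.4782 -0.1329]
 [ 0.4719 -0.093 ]] [ 0.5569 -0.0983] [np.float64(0.0405), np.float64(0.1659), np.float64(0.0403), np.float64(0.167)]
board [[ 0.702   0.1837]
 [ 0.7625 -0.1199]
 [ 0.4526 -0.1788]
 [ 0.3919  0.1242]] [0.5773 0.0023] [np.float64(0.3095), np.float64(0.3155), np.float64(0.309), np.float64(0.3158)]
10.176209235522517
10.133797116474028
10.866264743550547
10.769315606303438
```

View pics/w1.png

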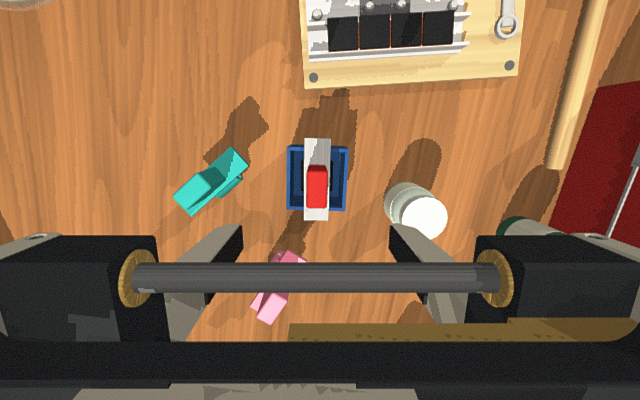

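Wrist view: roller handle red at (317,187), with the crossbar light from (318,138) to (316,219) and the blue rim between (287,147) and (348,211). It is nearly aligned with the tool. Measuring.

```bash
python3 - <<'E'
from h import *
for n,box in(('wrist',(270,125,365,230)),('top',(380,195,450,250))):
  d=snap(n); hsv=cv2.cvtColor(d['pixels'],cv2.COLOR_RGB2HSV); H,S,V=[hsv[...,i].astype(int) for i in range(3)]
  x0,y0,x1,y1=box
  for nm,m,z in (('red',((H<8)|(H>172))&(S>150)&(V>90),.145),('redbright',((H<8)|(H>172))&(S>150)&(V>195),.145),('bar',(S<60)&(V>120),.083),('blue',(H>100)&(H<130)&(S>110)&(V>40),.075)):
    q=np.zeros(m.shape,np.uint8); q[y0:y1,x0:x1]=m[y0:y1,x0:x1]
    ys,xs=np.nonzero(q); 
    if len(xs)<20: continue
    lab=cv2.connectedComponentsWithStats(q)
    if nm!='blue' and nm!='bar':
        k=1+np.argmax(lab[2][1:,4]); ys,xs=np.nonzero(lab[1]==k)
    r=cv2.minAreaRect(np.c_[xs,ys].astype(np.float32)); P=cv2.boxPoints(r)
    W=np.array([ray(d,p,z)[:2] for p in P]); e=W[1]-W[0]; 
    print(n,nm,'c',W.mean(0).round(4),'sides',np.linalg.norm(e).round(4),np.linalg.norm(W[2]-W[1]).round(4),np.degrees(np.arctan2(e[1],e[0])).round(1), W.round(4).tolist())
E
```

```text
wrist red c [ 0.4863 -0.3007] sides 0.023 0.0501 7.8 [[0.4715, -0.2774], [0.4943, -0.2743], [0.5015, -0.3238], [0.4779, -0.3271]]
wrist redbright c [ 0.4862 -0.3048] sides 0.022 0.042 7.8 [[0.4725, -0.2854], [0.4943, -0.2825], [0.5003, -0.324], [0.4779, -0.3271]]
wrist bar c [ 0.4871 -0.3045] sides 0.1154 0.0832 96.3 [[0.4508, -0.3676], [0.4381, -0.2529], [0.5205, -0.2417], [0.5392, -0.3556]]
wrist blue c [ 0.4867 -0.3029] sides 0.0919 0.0842 94.9 [[0.4476, -0.3534], [0.4397, -0.2619], [0.5234, -0.2526], [0.5361, -0.3437]]
top red c [ 0.485  -0.2971] sides 0.0569 0.0273 -83.1 [[0.4951, -0.2678], [0.502, -0.3243], [0.4748, -0.3262], [0.468, -0.27]]
top redbright c [ 0.4878 -0.3041] sides 0.0425 0.0229 -83.1 [[0.4966, -0.2821], [0.5017, -0.3243], [0.4789, -0.3259], [0.4738, -0.2839]]
top bar c [ 0.493  -0.3199] sides 0.0798 0.1467 -11.4 [[0.466, -0.2402], [0.5443, -0.256], [0.5197, -0.4006], [0.4419, -0.3828]]
top blue c [ 0.4875 -0.3046] sides 0.0896 0.0885 -81.8 [[0.525, -0.2559], [0.5379, -0.3446], [0.4498, -0.3527], [0.4375, -0.2653]]
```

Request:
servo_tool([
  [[-0.001,0.002,0.03,0,0,0,0],[0,0,0.04,0,0,0,0],[0,0,0.04,0,0,0,0],[0,0,0.03,0,0,0,0],[0,0,0.02,0,0,0,0],[0,0,0.007,0,0,0,0],[0,0,0,0,0,0,255],[0,0,0,0,0,0,255],[0,0,0,0,0,0,255],[0,0,0,0,0,0,255],[0,0,0,0,0,0,255],[0,0,0,0,0,0,255]],
], force=55)

```text
t: 4.22
tcp_pos: [0.4875, -0.3034, 0.112]
tcp_rot: [[-0.138, 0.99, -0.0], [0.99, 0.138, -0.0], [-0.0, -0.0, -1.0]]
contact_force: [-0.1, 0.1, -0.2]
finger_gap: 0.0376
grip_force: 0.0
```

Request:
servo_tool([
  [[0,0,0,0,0,0,255],[0,0,0,0,0,0,255],[0,0,0,0,0,0,255],[0,0,0,0,0,0,255],[0,0,0,0,0,0,255]],
])

```text
t: 4.85
tcp_pos: [0.4874, -0.3033, 0.1118]
tcp_rot: [[-0.139, 0.99, -0.0], [0.99, 0.139, 0.0], [0.0, -0.0, -1.0]]
contact_force: [-1.7, -0.2, -0.3]
finger_gap: 0.0244
grip_force: 54.9
```

Request:
servo_tool([
  [[0,0,-0.015,0,0,0,255],[0,0,-0.03,0,0,0,255],[0,0,-0.035,0,0,0,255],[0,0,-0.03,0,0,0,255],[0.02,0.003,0,0,0,-0.01,255],[0.038,0.006,0,0,0,-0.01,255],[0.038,0.006,0,0,0,-0.01,255],[0.038,0.006,0,0,0,-0.01,255],[0.038,0.005,0,0,0,0,255],[0.019,0.003,0,0,0,0,255],[0,0,0,0,0,0,255]],
])

```text
t: 6.22
tcp_pos: [0.4842, -0.1074, 0.2212]
tcp_rot: [[-0.182, 0.983, -0.001], [0.983, 0.182, 0.001], [0.001, -0.001, -1.0]]
contact_force: [0.3, -0.8, -2.8]
finger_gap: 0.0243
grip_force: 54.9
```

```bash
python3 - <<'E'
from h import *
d=snap('wrist','w2.png'); s=d['s']; print(s['t'],np.round(s['tcp_pos'],4),np.round(s['tcp_rot'],3),s['contact_force'],s['finger_gap'])
E
```

```text
6.225 [ 0.4842 -0.1074  0.2212] [[-0.182  0.983 -0.001]
 [ 0.983  0.182  0.001]
 [ 0.001 -0.001 -1.   ]] [ 0.26926959 -0.76633662 -2.83529184] 0.024287105454928442
```

View pics/w2.png

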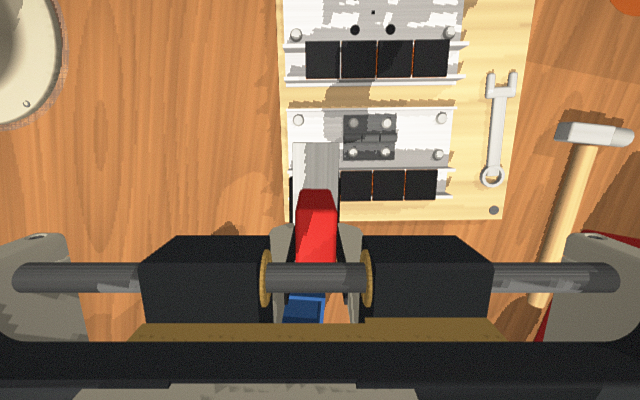

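Wrist view: roller upright in the grip over piece 1. The right strip's pieces 2–4 span about (340,171)–(436,200), with the hinge at (370,138). Checking that against the top-view estimate.

```bash
python3 - <<'E'
from h import *
d=snap('wrist'); c=np.array([.556,-.0985]);a=np.radians(10.3);u=np.array([np.cos(a),np.sin(a)]);v=np.array([-u[1],u[0]])
for p in [(436,169.5),(436,199.5),(405,170),(372,171),(405,200),(373,201)]:
    w=ray(d,p,.056)[:2]; print(p,w.round(4),'along',((w-c)@u).round(4),'across',((w-c)@v).round(4))
w=np.array(d['s']['tcp_pos'])[:2]; print(((w-c)@u).round(4),((w-c)@v).round(4))
E
```

```text
(436, 169.5) [ 0.6307 -0.0641] along 0.0797 across 0.0204
(436, 199.5) [ 0.6418 -0.1019] along 0.0838 across -0.0187
(405, 170) [ 0.5923 -0.0719] along 0.0405 across 0.0197
(372, 171) [ 0.5515 -0.0807] along -0.0013 across 0.0183
(405, 200) [ 0.6023 -0.1099] along 0.0436 across -0.0195
(373, 201) [ 0.5617 -0.1187] along 0.002 across -0.0209
-0.0723 0.0025
```

Request:
servo_tool([
  [[-0.0025,0.004,0.02,0,0,0,255],[0,0,0.02,0,0,0,255],[0,0,0.015,0,0,0,255],[0,0,0.006,0,0,0,255],[0,0,0.004,0,0,0,255],[0,0,0.003,0,0,0,255],[0,0,0,0,0,0,255]],
])

```text
t: 7.2
tcp_pos: [0.4899, -0.112, 0.1542]
tcp_rot: [[-0.178, 0.984, 0.001], [0.984, 0.178, -0.0], [-0.0, 0.001, -1.0]]
contact_force: [-0.9, -0.6, -2.2]
finger_gap: 0.0245
grip_force: 54.9
```

Request:
servo_tool([
  [[0,0,0.001,0,0,0,255],[0,0,0.001,0,0,0,255],[0,0,0.001,0,0,0,255],[0,0,0,0,0,0,255]],
])

```text
t: 7.7
tcp_pos: [0.4914, -0.1119, 0.1523]
tcp_rot: [[-0.178, 0.984, 0.004], [0.984, 0.178, -0.001], [-0.001, 0.004, -1.0]]
contact_force: [-0.3, -0.2, 12.9]
finger_gap: 0.0245
grip_force: 54.9
```

Request:
servo_tool([
  [[0,0,0.001,0,0,0,255],[0,0.005,0,0,0,0,255],[0,0.006,0,0,0,0,255],[0,0.006,0,0,0,0,255],[0,0.006,0,0,0,0,255],[0,0.006,0,0,0,0,255],[0,0.006,0,0,0,0,255],[0,0.006,0,0,0,0,255]],
])

```text
t: 8.7
tcp_pos: [0.5326, -0.1047, 0.1523]
tcp_rot: [[-0.178, 0.984, 0.005], [0.984, 0.178, -0.001], [-0.002, 0.005, -1.0]]
contact_force: [-0.6, -1.4, 19.7]
finger_gap: 0.0247
grip_force: 55.0
```

Request:
servo_tool([
  [[0.0002,0.006,0,0,0,0,255],[0.0002,0.006,0,0,0,0,255],[0.0002,0.006,0,0,0,0,255],[0.0002,0.006,0,0,0,0,255],[0.0002,0.006,0,0,0,0,255],[0.0002,0.006,0,0,0,0,255],[0.0002,0.006,0,0,0,0,255],[0.0002,0.006,0,0,0,0,255],[0,0.006,0,0,0,0,255],[0,0.006,0,0,0,0,255],[0,0.006,0,0,0,0,255],[0,0.006,0,0,0,0,255],[0,0.006,0,0,0,0,255],[0,0.006,0,0,0,0,255],[0,0.005,0,0,0,0,255],[0,0,0,0,0,0,255]],
])

```text
t: 10.7
tcp_pos: [0.6202, -0.088, 0.1524]
tcp_rot: [[-0.178, 0.984, 0.006], [0.984, 0.178, -0.002], [-0.003, 0.006, -1.0]]
contact_force: [1.0, -2.9, 15.6]
finger_gap: 0.0244
grip_force: 54.9
```

Request:
servo_tool([
  [[0,0.004,0.001,0,0,0,255],[0,0,0.0005,0,0,0,255],[0,-0.007,0,0,0,0,255],[0,-0.008,0,0,0,0,255],[0,-0.008,0,0,0,0,255],[0,-0.008,0,0,0,0,255],[0,-0.008,0,0,0,0,255],[0,-0.008,0,0,0,0,255],[0,-0.008,0,0,0,0,255],[0,-0.008,0,0,0,0,255],[0,-0.008,0,0,0,0,255],[0,-0.008,0,0,0,0,255],[0,-0.008,0,0,0,0,255],[0,-0.008,0,0,0,0,255],[0,-0.008,0,0,0,0,255],[0,-0.008,0,0,0,0,255],[0,-0.008,0,0,0,0,255],[0,-0.008,0,0,0,0,255],[0,-0.008,0,0,0,0,255],[0,0,0,0,0,0,255]],
])

```text
t: 13.2
tcp_pos: [0.4924, -0.1107, 0.152]
tcp_rot: [[-0.178, 0.984, 0.009], [0.984, 0.178, -0.002], [-0.003, 0.009, -1.0]]
contact_force: [-1.1, 0.1, 34.3]
finger_gap: 0.0245
grip_force: 55.0
```

Request:
servo_tool([
  [[0,0,-0.004,0,0,0,255],[0,0,-0.012,0,0,0,255],[0,0,-0.025,0,0,0,255],[0,0,-0.025,0,0,0,255],[0,0,-0.01,0,0,0,255],[-0.02,0,0,0,0,0.01,255],[-0.038,0,0,0,0,0.01,255],[-0.038,0,0,0,0,0.01,255],[-0.038,0,0,0,0,0.01,255],[-0.03,0,0,0,0,0.002,255],[-0.02,0,0,0,0,0,255],[0,0,0,0,0,0,255]],
])

```text
t: 14.7
tcp_pos: [0.5162, -0.294, 0.2233]
tcp_rot: [[-0.134, 0.991, -0.001], [0.991, 0.134, 0.0], [0.001, -0.001, -1.0]]
contact_force: [0.3, 0.7, -4.6]
finger_gap: 0.0245
grip_force: 54.9
```

```bash
python3 - <<'E'
from h import *
d=snap('top'); s=env.state(); print(np.round(s['tcp_pos'],4),np.round(s['tcp_rot'],3))
e=snap('scene'); w=snap('wrist')
c=lambda d,x0,y0,x1,y1,k:cv2.resize(cv2.cvtColor(d['pixels'],cv2.COLOR_RGB2BGR)[y0:y1,x0:x1],None,fx=k,fy=k,interpolation=cv2.INTER_CUBIC)
A=c(e,270,175,420,280,2.6); B=c(e,180,110,330,215,2.6)
cv2.imwrite('pics/c2.png',np.vstack([np.hstack([A,B]),c(w,200,0,520,110,2.44)[:,:A.shape[1]*2]]))
t=np.array(s['tcp_pos'])[:2]; R=np.array(s['tcp_rot']); g=np.array([.4874,-.3033,0])-np.array([*t,0]); print('shift tool',(R.T@g).round(4),'yaw',np.degrees(np.arctan2(R[1,1],R[0,1])))
E
```

```text
[ 0.5163 -0.2923  0.2236] [[-0.136  0.991 -0.001]
 [ 0.991  0.136  0.001]
 [ 0.001 -0.001 -1.   ]]
shift tool [-0.007  -0.0302  0.    ] yaw 7.808283348643205
```

View pics/c2.png

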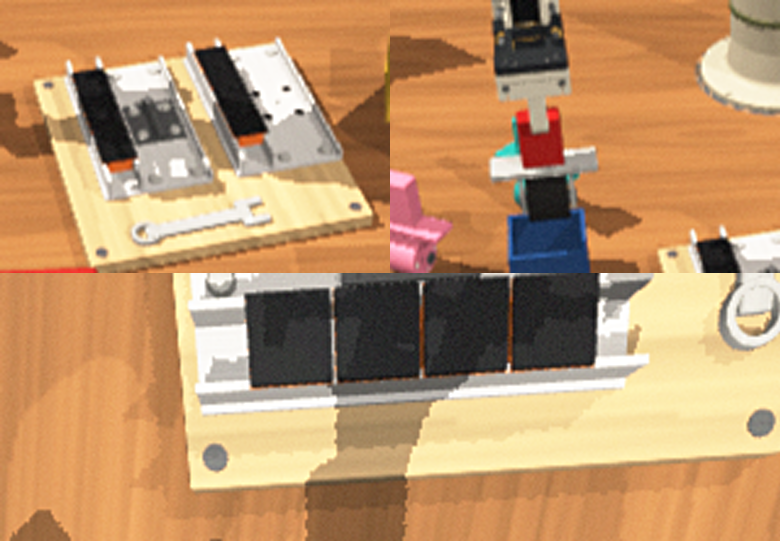

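The mid-roll heights say home, but orange still shows at the end of the rolled strip. I'll compare orange before and after on both strips.

```bash
python3 - <<'E'
from h import *
e=snap('scene'); o=cv2.imread('pics/s1.png'); n=cv2.cvtColor(e['pixels'],cv2.COLOR_RGB2BGR)
for nm,im in(('before',o),('after',n)):
    h=cv2.cvtColor(im,cv2.COLOR_BGR2HSV); m=((h[...,0]<13)&(h[...,1]>190)&(h[...,2]>80)).astype(np.uint8)
    for l,(x0,x1) in (('right strip',(294,330)),('left strip',(340,375))):
        ys,xs=np.nonzero(m[190:250,x0:x1]); print(nm,l,len(xs),(xs.min()+x0,xs.max()+x0,ys.min()+190,ys.max()+190) if len(xs) else '')
a=np.array([10.5])*np.pi/180;c=np.array([.556,-.0985]);u=np.array([np.cos(a[0]),np.sin(a[0])]);v=np.array([-u[1],u[0]])
for z in(.050,.056):
    for s in(.02,-.02): print(z,proj(e,[*(c+.083*u+s*v),z]).round(1))
k=6;f=lambda im:cv2.resize(im[188:252,290:355],None,fx=k,fy=k,interpolation=cv2.INTER_CUBIC)
cv2.imwrite('pics/c3.png',np.hstack([f(o),f(n)]))
E
```

```text
before right strip 32 (np.int64(311), np.int64(320), np.int64(235), np.int64(239))
before left strip 32 (np.int64(362), np.int64(370), np.int64(226), np.int64(230))
after right strip 31 (np.int64(312), np.int64(320), np.int64(236), np.int64(240))
after left strip 33 (np.int64(362), np.int64(370), np.int64(226), np.int64(230))
0.05 [322.1 235.1]
0.05 [308.3 237.3]
0.056 [322.1 233.5]
0.056 [308.2 235.7]
```

View pics/c3.png

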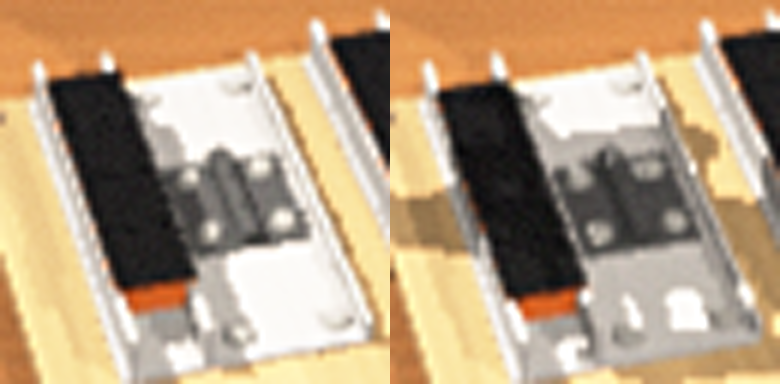

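The after view shows the rolled strip 1.7–2 px lower (about 6 mm), with the orange side line gone. Only the end face at (316,238) is left, and that is visible anyway. The left strip is unchanged. Now over the stand.

Request:
servo_tool([
  [[-0.003,-0.012,0,0,0,0,255],[-0.003,-0.012,0,0,0,-0.003,255],[-0.001,-0.006,0,0,0,0,255],[0,0,0,0,0,0,255],[0,0,0,0,0,0,255]],
])

```text
t: 15.52
tcp_pos: [0.4884, -0.3033, 0.2245]
tcp_rot: [[-0.14, 0.99, 0.0], [0.99, 0.14, -0.0], [-0.0, 0.0, -1.0]]
contact_force: [0.8, 0.6, -4.4]
finger_gap: 0.024
grip_force: 54.9
```

```bash
python3 - <<'E'
from h import *
s=env.state(); R=np.array(s['tcp_rot']); p=np.array(s['tcp_pos']); print(p.round(4),(R.T@(np.array([.4874,-.3033,.1118])-p)).round(4),np.degrees(np.arctan2(R[1,1],R[0,1])))
d=snap('top'); c=cv2.cvtColor(d['pixels'],cv2.COLOR_RGB2BGR)
e=snap('scene','s3.png'); e=cv2.cvtColor(e['pixels'],cv2.COLOR_RGB2BGR)
w=cv2.cvtColor(snap('wrist')['pixels'],cv2.COLOR_RGB2BGR)
f=lambda i,x,y:cv2.resize(i[y:y+100,x:x+80],None,fx=3.3,fy=4,interpolation=cv2.INTER_CUBIC)
cv2.imwrite('pics/c4.png',np.hstack([cv2.resize(e[135:235,200:280],None,fx=4,fy=4,interpolation=cv2.INTER_CUBIC),cv2.resize(w[120:220,270:370],None,fx=4,fy=4,interpolation=cv2.INTER_CUBIC)]))
E
```

```text
[ 0.4884 -0.3033  0.2245] [ 1.000e-04 -1.000e-03  1.127e-01] 8.028363930806641
```

View pics/c4.png

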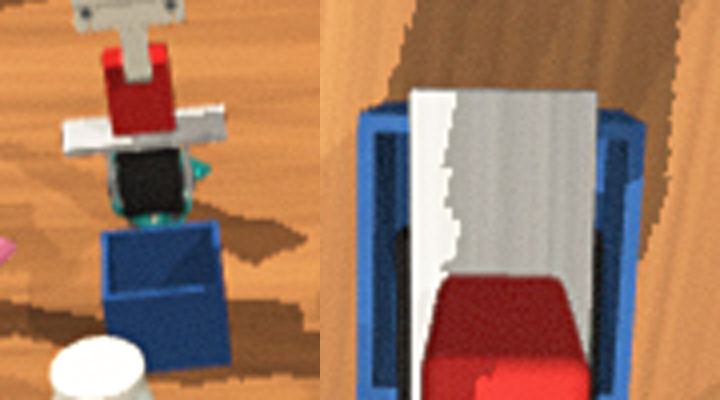

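Roller upright and centred over the stand: crossbar at (505,180) between the blue rims at 360 and 640 in the crop. Lowering.

Request:
servo_tool([
  [[0,-0.001,0.02,0,0,0,255],[0,0,0.025,0,0,0,255],[0,0,0.025,0,0,0,255],[0,0,0.022,0,0,0,255],[0,0,0.012,0,0,0,255],[0,0,0.005,0,0,0,255],[0,0,0.002,0,0,0,255],[0,0,0,0,0,0,255]],
])

```text
t: 16.68
tcp_pos: [0.4874, -0.3037, 0.1139]
tcp_rot: [[-0.14, 0.99, 0.001], [0.99, 0.14, -0.0], [-0.001, 0.001, -1.0]]
contact_force: [-0.1, 0.3, -3.6]
finger_gap: 0.0249
grip_force: 54.9
```

Request:
servo_tool([
  [[0,0,0.001,0,0,0,255],[0,0,0.001,0,0,0,255],[0,0,0,0,0,0,255],[0,0,0,0,0,0,255]],
])

```text
t: 17.18
tcp_pos: [0.4872, -0.3036, 0.1118]
tcp_rot: [[-0.139, 0.99, 0.0], [0.99, 0.139, -0.0], [-0.0, 0.0, -1.0]]
contact_force: [-0.9, 0.0, 3.6]
finger_gap: 0.0246
grip_force: 54.9
```

Request:
servo_tool([
  [[0,0,0,0,0,0,0],[0,0,0,0,0,0,0],[0,0,0,0,0,0,0],[0,0,0,0,0,0,0],[0,0,0,0,0,0,0],[0,0,0,0,0,0,0],[0,0,0,0,0,0,0],[0,0,-0.01,0,0,0,0],[0,0,-0.025,0,0,0,0],[0,0,-0.04,0,0,0,0],[0,0,-0.04,0,0,0,0],[0,0,-0.04,0,0,0,0],[0,0,-0.03,0,0,0,0],[0,0,0,0,0,0,0],[0,0,0,0,0,0,0]],
])

```text
t: 19.05
tcp_pos: [0.4866, -0.3034, 0.2962]
tcp_rot: [[-0.14, 0.99, -0.0], [0.99, 0.14, -0.0], [0.0, -0.0, -1.0]]
contact_force: [-0.2, 0.8, -0.1]
finger_gap: 0.0927
grip_force: 0.0
```

```bash
python3 - <<'E'
from h import *
c=lambda d,x0,y0,x1,y1,k:cv2.resize(cv2.cvtColor(d['pixels'],cv2.COLOR_RGB2BGR)[y0:y1,x0:x1],None,fx=k,fy=k,interpolation=cv2.INTER_CUBIC)
e=snap('scene');w=snap('wrist')
cv2.imwrite('pics/c5.png',np.hstack([c(e,160,140,420,280,1.6),c(w,180,0,525,224,1)]))
E
```

```text
(no output)
```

View pics/c5.png

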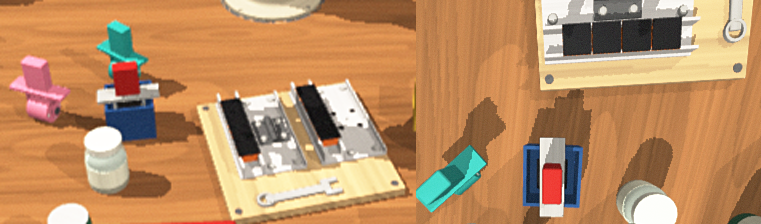

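The roller hangs upright in its stand at (127,95) in the crop, the gripper is clear, and nothing else has moved. Handing in.

```bash
python3 -c "
from cell import env
print(env.close_job())"
```

```text
the job is handed in; nothing more can be done
None
```

I rolled the hinged (right) post's strip home in two passes, left the other strip standing, and hung the roller upright in its stand again; the job is handed in at about 19 s, though no verdict was returned.

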